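# Clamp the stacked tins with the cam lever

## Robot

A 6-joint arm with a two-finger parallel gripper is mounted at the origin on the work surface. World frame = base frame: x ahead of the robot, y to its left, z up, the work surface at z = 0. Lengths are in mm, angles in rad, forces in N, time in s.
With the tool pointing down it reaches from about 350 to 875 mm from the base axis. Payload 4.2 kg.
Tool frame: the origin (TCP) lies midway between the tips of the shut fingers; the grasp point (between the pads) lies 19 mm behind it (tcp_to_grasp is the distance from the TCP to the grasp point, in mm); z points along the fingers, y is the line along which they close (so a half turn about z gives the same grasp; the last joint's range is limited). The gripper opens to 85 mm and grips with 20 to 120 N. Pads are 22 mm wide; open, the fingers measure 114 mm over their backs; the gripper's body (76 mm by 85 mm) begins 54 mm behind the grasp point. The pads swing forward as they close: fully open they stand 13 mm farther back than shut.
Start: joints at [1.47, 0.385, 0.008, 0, -1.194, -0.259], TCP at [220.021, 584.97, 231.312] pointing down, gripper open.
Joint ranges: [-3.14, 3.14], [-1.21, 2.06], [-1.07, 1.41], [-3.16, 2.05], [-2.99, -0.16], [-3.1, 3.1]. Speed limits (rad/s): [2.79, 2.79, 3.14, 3.14, 3.14, 3.14].

## Interface

Orientations are given as a unit quaternion [x, y, z, w].
In Python, from bench import read_state, get_image, job_done, tcp_to_grasp gives the robot as it stands.
- The arm moves only by the tool jog_arm, never from a script. Its argument "plan" is a list of rows, each a list of 3 entries, a list of its own where there are three numbers: the finger opening in mm, from 0 to 85.4, then the shift along the tool's x, y, z as a fraction of full scale, then the turn, a rotation vector about the tool's x, y, z as a fraction of full scale. A call has 1 to 10 rows; each row is the pose to reach, as a shift and turn from the pose commanded when the call began, along the tool's axes at that moment; what a row does not reach only later rows make up. Full scale, the value 1, is 0.1 m for a shift and 60 degrees for a turn. A row lasts 1/8 s, in which the tool goes at most 62.5 mm and 10.7 degrees, less where a joint would pass 70% of its speed; a pose out of reach is approached as far as the arm can. A call with a number of a shift or a turn outside -1 to 1 is refused whole. A call with a gripper value outside its range is refused whole. The fingers move at their own pace and stop on an object; the grip force is fixed at half the most. Time passes only in rows, so rows that repeat a pose let the fingers close. It gives the time, the measured TCP pose, the force, the opening and the grip force at its end, in the units of the state.
- read_state(): the state, without advancing time (a new reading comes with each control period).
- get_image(name): name is "scene" or "top" or "wrist"; returns a dict with "img" (480x640x3 uint8, red, green, blue), "range_z" (480x640 float32, mm along the optical axis (not along the pixel's ray), 0 where there is no reading), "intrinsics" (3x3 intrinsics, pixels), "distortion" ([k1, k2, p1, p2, k3] as OpenCV has them; the pictures are not rectified), "extrinsics" (4x4, takes a point from camera to world coordinates); the wrist camera has in their place "tool_from_camera" (4x4, takes a point from camera to tool coordinates, whose origin is the TCP and whose axes are the flange's). Camera axes: x right, y down, z forward; pixel columns grow to the right and rows downward; lengths in mm; the calibration is good to about 2 mm. A picture is of the moment at which its call begins: read the wrist's pose just before it.
- job_done(): hands the job in; it is judged then, once.
The state is a dict: "clock": time; "joints": joint angles; "joint_vel": joint speeds; "joint_efforts": joint torques, N m; "position": TCP position; "ee_rot": TCP orientation; "contact_force": force on the tool from outside, world axes, zero at the start; "wrist_torque": the same for the moment, N m; "gripper_width": finger opening in mm; "grasp_force": force on a finger pad.
Only numpy, scipy, OpenCV 4.12 (cv2) and the standard library are available. Lean on these libraries where they do the work, as an engineer would, in place of code of your own. Each camera call takes 0.05 s, during which the arm holds its last target. There are 200 camera calls.

## Task

Lock the two stacked tins in their carrier: stand the cam lever straight up, turn the round knob clockwise until you feel the pad just take hold of the lid, then swing the lever all the way over to its stop so that it clamps and stays. Turn the knob only while the lever is upright or further open, never squash the tins, and leave the cup, canister, spoon and straw where they are.

Things in the scene. Friction and masses are not known exactly. Their poses are not given: they have to be found in the camera images.
- carrier: Fixed bare-aluminium carrier: base plate 170 (its x) x 250 (its y) x 12 mm, a post at each y end, a bridge 34 mm wide along its y, top face 186 mm above the shelf. Origin: centre of the underside, z up. Place and yaw differ each time. Under the bridge a steel bar with a round sprung rubber pad, 60 mm across, comes down on the tins.
- knob_grip (a point): Centre to grip on the round knurled steel knob (44 mm across, 30 mm tall) on its vertical axis over the carrier's centre. With the lever open the knob spans 201 to 231 mm above the shelf, this point at 218; it sinks with the lever, not with turning. Clockwise from above lowers the pad 5 mm per radian. It turns against a steady 0.5 to 0.6 N m, stays where left, and turns several radians either way.
- lever_pivot (a point): Centre of the cam lever's hinge, 205 mm above the shelf, at y = -90 mm in the carrier's frame; axes as the carrier's. The hinge runs along the carrier's y, so the lever swings in its x-z plane. The cam pushes bar, knob and pad down by 6.3 mm per radian, 12 mm in all. Steady friction of 0.6 N m (8 N at the handle) holds the lever; the clamp's load adds up to 7 N at the handle near the stop.
- lever_handle (a point): Centre of the lever's handle: a steel barrel 18 mm in diameter and 26 mm long, lying parallel to the hinge, 75 mm from the hinge; the bar below it is 11 mm wide along the hinge. It is easily pushed with a finger, from the side while near upright and from above when leaning.
- lever (a joint): Cam lever angle in rad: 0 fully open, leaning 0.8 from upright towards the carrier's -x; 0.8 straight up; 1.9 closed at its stop, leaning 1.1 towards the carrier's +x. Starts at 0 to 0.2. It stays where it is left.
- pad_axis (a point): Point on the carrier where the pad meets the lid, 118 mm up. The pad's own height is not reported; with the lever upright its gap to the lid is 2.5 to 14 mm at the start. Once touching, its spring pushes 10 N per mm, which adds 0.05 N m per mm to the knob's torque. Right is touching to 1.5 mm beyond (lever upright); the closed clamp then presses 60 to 80 N. Over 100 N dents the tins.
- bar: Steel bar, 26 x 190 x 10 mm, under the bridge, which carries the knob and the pad; origin at its centre, 159 mm above the shelf with the lever open, sinking with the lever.
- tin_low: Lower round aluminium tin, 130 mm across and 50 mm tall, loose on the carrier's base plate, origin at the centre of its underside.
- tin_high: Upper round aluminium tin with its flat lid, 130 mm across and 56 mm tall, loose on the lower tin, top 118 mm above the shelf, origin at the centre of its underside.
- mate_cup: Red enamel cup with a handle, 76 mm across, 85 mm tall, bystander. Origin at the centre of its underside.
- yerbera: White plastic canister 94 x 114 x 158 mm with a latch, bystander. Origin at the centre of its underside.
- spoon: White ceramic spoon lying flat, bystander.
- bombilla: Ridged steel drinking straw about 180 mm long lying flat, bystander.
Mind the look-alikes: they are no part of the job. Leave any blue or pink look-alike of the tin_high alone.

How it is judged (in metres and radians):
At the end, for the whole second after the job is handed in: The lever rests closed at its stop (over 1.80 rad), the clamp presses the tins together with 52 to 88 N (their own weight of 2 to 4 N included), and both tins stand upright (within 0.05 rad), at rest and centred on the carrier within 12 mm (value of joint lever above 1.8 rad and contact force between tin_low and tin_high between 52 and 88 N and angle between each of tin_low, tin_high's own z axis and vertical below 0.05 rad and horizontal distance between each of tin_low, tin_high and carrier below 0.012 m and linear speed of tin_high below 0.02 m/s and velocity of joint lever below 0.1 rad/s); the robot touches nothing.
It fails at once if the knob is turned with the lever past upright (fingers press on it while the lever is beyond 1.1 rad) (contact force between the fingers and bar above 2 N and value of joint lever above 1.1 rad).
It fails at once if the tins are squashed: pressed together with more than 105 N (contact force between tin_low and tin_high above 105 N).
It fails at once if the cup, canister, spoon or straw is shifted by more than 30 mm (distance of any of mate_cup, yerbera, spoon, bombilla from where it was at the start of the episode above 0.03 m).
It also fails if it takes over 72 s, if anything falls off the work surface, if the arm or the gripper's body presses on something with over 40 N, if the wrist force passes 120 N, or if a joint passes its speed limit or range.

## Working session

There is one attempt and no reset: what is moved stays moved. The work goes in short steps, Python scripts to look and compute and a tool call to move; the robot and the scene stay as the last step left them, time stands still between calls to the robot, and variables do not carry over. Pictures are saved under pics/ and viewed, at most 10 in all, crops included, and the job is handed in when it is done.

Besides the shell and the picture viewer there is one more tool, called after "Request:" as a command line: name --argument value ..., lists and objects as JSON in quotes. jog_arm: Moves the arm, as the interface text tells. Its arguments: {"type":"object","properties":{"plan":{"type":"array"}},"required":["plan"]}

```bash
mkdir -p pics
python3 - <<'E'
from bench import *
import cv2,numpy as np
print(read_state())
for n in("scene","top"):
    d=get_image(n);cv2.imwrite(f"pics/{n}0.png",d["img"][:,:,::-1]);np.savez(f"pics/{n}0.npz",**d)
    print(n,d["intrinsics"],d["distortion"],d["extrinsics"])
print(tcp_to_grasp)
E
```

```text
{'clock': 0.0, 'joints': array([ 1.46961466e+00,  3.85570557e-01,  6.58769471e-03, -5.29968177e-04,
       -1.19397395e+00, -2.58587064e-01]), 'joint_vel': array([ 0.00012416,  0.00044848, -0.00134407,  0.00050461,  0.00053586,
        0.00138342]), 'joint_efforts': array([-7.57028993e-04, -3.92291379e+01,  1.88395894e+01,  4.18629214e+00,
       -4.69684484e-03, -1.38226676e-05]), 'position': array([219.81059716, 584.43342888, 230.1936058 ]), 'ee_rot': array([ 9.83846287e-01, -1.79011889e-01, -1.60594279e-04,  1.09626269e-03]), 'contact_force': array([-1.54736884,  0.45172831, -0.47906694]), 'wrist_torque': array([0.03013753, 0.02010398, 0.01992927]), 'grasp_force': 0.0, 'gripper_width': 85.4516042156536}
scene [[523.59438518   0.         319.12786012]
 [  0.         523.59438518 247.67481509]
 [  0.           0.           1.        ]] [-0.13020834  0.          0.          0.          0.        ] [[-7.50815646e-01  4.06508551e-01 -5.20602213e-01  1.19825106e+03]
 [ 6.60248040e-01  4.84174033e-01 -5.74149833e-01  6.89121134e+02]
 [ 1.86652560e-02 -7.74807269e-01 -6.31921913e-01  9.27026459e+02]
 [ 0.00000000e+00  0.00000000e+00  0.00000000e+00  1.00000000e+00]]
top [[468.67350267   0.         322.03291707]
 [  0.         468.67350267 235.98026084]
 [  0.           0.           1.        ]] [0.00265562 0.         0.         0.         0.        ] [[-2.43825943e-02 -9.96819616e-01  7.58692453e-02  5.01905958e+02]
 [-9.99621037e-01  2.33402735e-02 -1.45950010e-02 -1.03421385e+01]
 [ 1.27777744e-02 -7.61963576e-02 -9.97010955e-01  1.42297131e+03]
 [ 0.00000000e+00  0.00000000e+00  0.00000000e+00  1.00000000e+00]]
18.700000000000003
```

View pics/scene0.png

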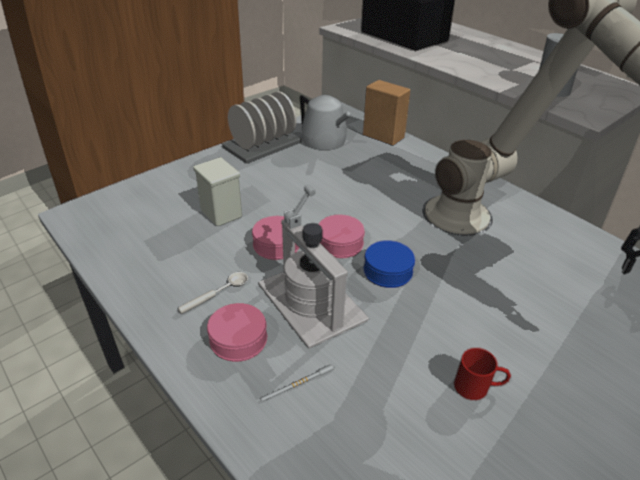

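View pics/top0.png

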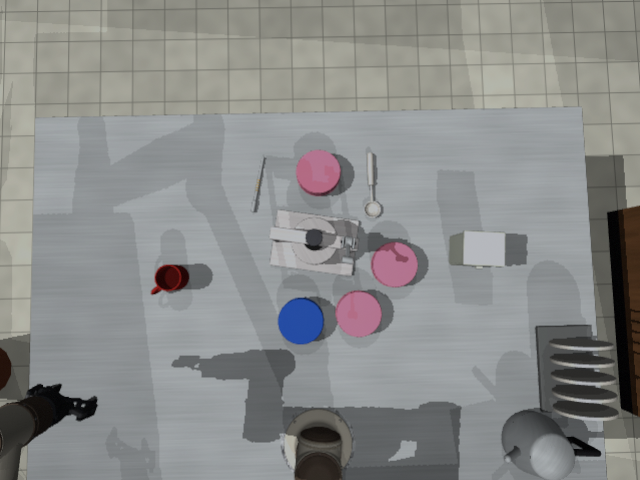

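```bash
cat > h.py <<'E'
import numpy as np,cv2
def cloud(f):
    d=np.load(f);z=d["range_z"];v,u=np.mgrid[:480,:640]
    p=cv2.undistortPoints(np.stack([u,v],-1).reshape(-1,1,2).astype(float),d["intrinsics"],d["distortion"]).reshape(480,640,2)
    P=np.dstack([p*z[...,None],z]);E=d["extrinsics"]
    return P@E[:3,:3].T+E[:3,3]
E
python3 - <<'E'
from h import *
im=cv2.imread("pics/top0.png");c=cv2.resize(im[200:285,260:370],None,fx=7,fy=7,interpolation=cv2.INTER_CUBIC);cv2.imwrite("pics/topc.png",c)
W=cloud("pics/top0.npz")
S=W[200:285,260:370].reshape(-1,3)
def rect(m,n):
    q=S[m][:,:2].astype(np.float32);print(n,len(q),cv2.minAreaRect(q),"medz",np.median(S[m][:,2]))
z=S[:,2]
rect((z>5)&(z<20),"base");rect((z>178)&(z<194),"bridge");rect((z>215)&(z<245),"knob/lever")
for lo,hi in((195,240),(240,300)):
  m=(z>lo)&(z<hi);print(lo,np.round(S[m],0).tolist()[:60:2] if hi==300 else "")
m=(z>222)&(z<240);q=S[m];k=q[np.linalg.norm(q[:,:2]-np.median(q[:,:2],0),axis=1)<40];print("knob",k.mean(0),len(k))
C=cloud("pics/scene0.npz")
im=cv2.imread("pics/scene0.png");cv2.imwrite("pics/scc.png",cv2.resize(im[175:355,230:390],None,fx=3.3,fy=3.3,interpolation=cv2.INTER_CUBIC))
for u,v in((308,191),(312,229),(312,235)):print(u,v,C[v,u])
q=C.reshape(-1,3);b=q[(abs(q[:,2]-186)<6)&(abs(q[:,0]-500)<150)&(abs(q[:,1])<180)];print("scene bridge",len(b),cv2.minAreaRect(b[:,:2].astype(np.float32)))
E
```

```text
base 2532 ((592.8436889648438, -7.93475341796875), (331.9797058105469, 254.95851135253906), 88.57559967041016) medz 11.482021713671656
bridge 790 ((592.1893920898438, -7.409400939941406), (235.3806610107422, 34.37855529785156), 80.58252716064453) medz 185.5123076110467
knob/lever 337 ((581.9959716796875, -47.72528076171875), (125.92041778564453, 43.68161392211914), 76.80254364013672) medz 229.11441559730338
195 
240 [[555.0, -90.0, 243.0], [552.0, -87.0, 243.0], [552.0, -92.0, 244.0], [550.0, -87.0, 247.0], [550.0, -92.0, 242.0], [547.0, -86.0, 252.0], [547.0, -92.0, 247.0], [545.0, -87.0, 249.0], [544.0, -91.0, 250.0], [542.0, -78.0, 264.0], [542.0, -88.0, 259.0], [542.0, -94.0, 254.0], [539.0, -80.0, 269.0], [539.0, -85.0, 269.0], [539.0, -90.0, 266.0], [539.0, -95.0, 263.0], [537.0, -80.0, 268.0], [536.0, -85.0, 273.0], [536.0, -90.0, 269.0], [536.0, -95.0, 271.0], [536.0, -100.0, 266.0], [534.0, -78.0, 269.0], [534.0, -82.0, 274.0], [534.0, -87.0, 271.0], [534.0, -92.0, 270.0], [534.0, -97.0, 269.0], [532.0, -75.0, 266.0], [531.0, -79.0, 276.0], [531.0, -84.0, 275.0], [531.0, -90.0, 271.0]]
knob [591.77627806  -7.23281598 229.83049008] 235
308 191 [539.74554068 -79.80253794 268.96735753]
312 229 [ 5.95659380e+02 -1.84392160e-01  2.32986037e+02]
312 235 [606.21066326  12.13741403 228.92328752]
scene bridge 848 ((592.719482421875, -0.8364334106445312), (233.47903442382812, 36.42628479003906), 80.55121612548828)
```

View pics/topc.png

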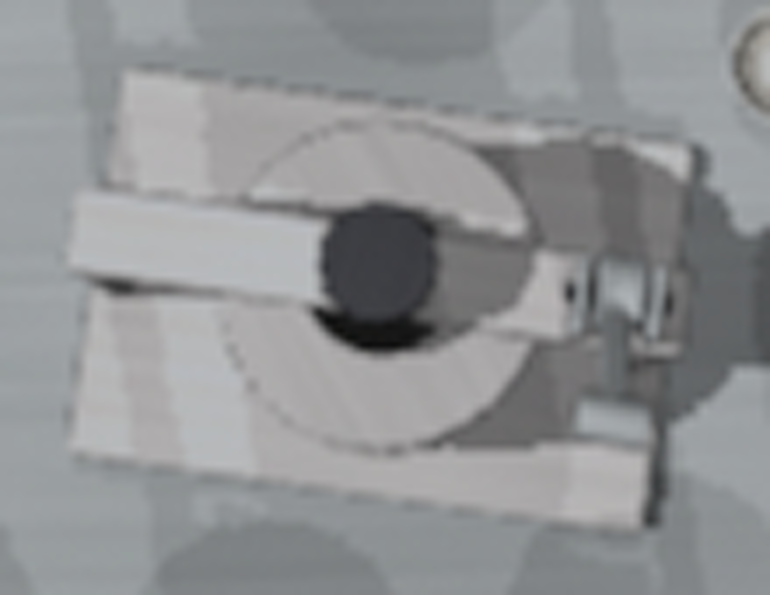

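View pics/scc.png

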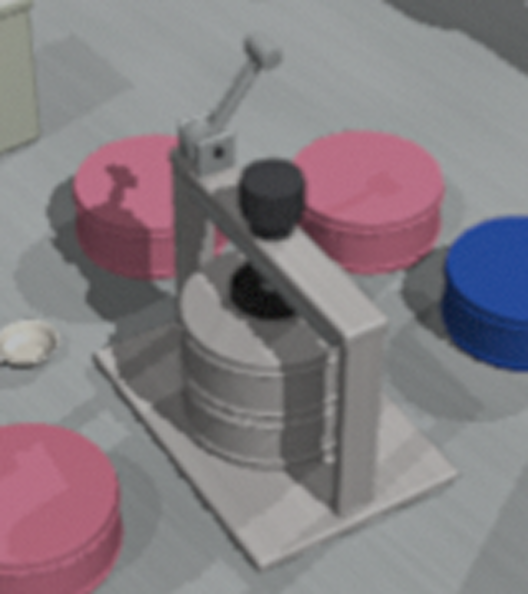

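The top view shows the carrier at about px (315,240): knob at crop (380,262), bridge running left to right, lever on the right leaning towards the robot. That puts the carrier centre at about (592, -7) with yaw -0.164, and the lever handle at about (534,-88,266).

Request:
jog_arm --plan '[[85,[0.3,0.3,-0.5],[0,0,0]],[85,[0.7,0.7,-1],[0,0,0]],[85,[1,1,-1],[0,0,0]],[85,[1,1,-1],[0,0,0]]]'

```text
clock: 0.6
position: [279.5, 453.8, 333.4]
ee_rot: [0.984, -0.18, 0.0, -0.002]
contact_force: [-0.7, 0.5, 0.4]
gripper_width: 84.6
grasp_force: 0.0
```

Request:
jog_arm --plan '[[85,[0.4,0.4,0],[0,0,0]],[85,[0.8,0.8,0],[0,0,0]],[85,[1,1,0],[0,0,0]]]'

```text
clock: 0.98
position: [337.0, 325.7, 330.6]
ee_rot: [0.984, -0.179, -0.0, 0.001]
contact_force: [0.4, 0.8, -0.7]
gripper_width: 84.8
grasp_force: 0.0
```

Request:
jog_arm --plan '[[85,[0.4,0.4,0],[0,0,0]],[85,[0.8,0.8,0],[0,0,0]],[85,[1,1,0],[0,0,0]]]'

```text
clock: 1.35
position: [395.5, 196.9, 330.6]
ee_rot: [0.984, -0.18, -0.0, 0.001]
contact_force: [-0.4, 1.1, -0.5]
gripper_width: 85.2
grasp_force: 0.0
```

Request:
jog_arm --plan '[[85,[0.4,0.4,0],[0,0,0]],[85,[0.8,0.8,0],[0,0,0]],[85,[1,1,0],[0,0,0]],[85,[1,1,0],[0,0,0]]]'

```text
clock: 1.85
position: [454.0, 68.8, 330.2]
ee_rot: [0.984, -0.18, -0.001, 0.001]
contact_force: [0.1, 0.6, 0.4]
gripper_width: 85.0
grasp_force: 0.0
```

Request:
jog_arm --plan '[[85,[0.2,0.2,0],[0,0,0.15]],[85,[0.4,0.4,0],[0,0,0.3]],[85,[0.6,0.6,0],[0,0,0.45]],[60,[0.8,0.8,0],[0,0,0.6]],[40,[1,1,0],[0,0,0.75]],[32,[1,1,0],[0,0,0.9]],[32,[1,1,0],[0,0,0.9]]]'

```text
clock: 2.72
position: [512.1, -58.0, 330.6]
ee_rot: [0.796, -0.605, -0.001, 0.0]
contact_force: [0.2, -0.2, -0.5]
gripper_width: 32.1
grasp_force: 0.0
```

Request:
jog_arm --plan '[[40,[0.15,-0.06,0],[0,0,0.15]],[40,[0.35,-0.13,0],[0,0,0.3]],[40,[0.35,-0.13,0],[0,0,0.415]],[40,[0.35,-0.13,0],[0,0,0.415]]]'

```text
clock: 3.22
position: [533.8, -88.4, 330.9]
ee_rot: [-0.648, 0.762, 0.0, -0.0]
contact_force: [0.2, 0.2, 0.1]
gripper_width: 40.4
grasp_force: 0.0
```

```bash
cat >> h.py <<'E'
def wcloud(name):
    from bench import read_state,get_image
    from scipy.spatial.transform import Rotation as Ro
    s=read_state();d=get_image("wrist");T=np.eye(4);T[:3,:3]=Ro.from_quat(s["ee_rot"]).as_matrix();T[:3,3]=s["position"]
    d["extrinsics"]=T@d["tool_from_camera"];np.savez(f"pics/{name}.npz",**d);cv2.imwrite(f"pics/{name}.png",d["img"][:,:,::-1])
    return s,d,cloud(f"pics/{name}.npz")
E
python3 - <<'E'
from h import *
s,d,W=wcloud("w1");print(s["position"],s["joints"]);print(d["tool_from_camera"])
S=W.reshape(-1,3);m=(S[:,2]>240)&(S[:,2]<282)&(abs(S[:,0]-545)<60)&(abs(S[:,1]+90)<50);q=S[m]
print(len(q));
if len(q):
  t=q[q[:,2]>q[:,2].max()-8];print(t.mean(0),t.max(0),t.min(0))
E
```

```text
[533.83753111 -88.4302231  330.93257096] [ 1.35500308e-01  1.86052531e-01 -2.18984546e-02 -2.27688376e-04
 -1.36352516e+00 -2.96820345e-01]
[[-4.18306307e-04 -9.57907583e-01 -2.87076450e-01  7.23966782e+01]
 [ 9.99999780e-01 -5.48533981e-04  3.73205970e-04 -1.55003184e+00]
 [-5.14968017e-04 -2.87076231e-01  9.57907601e-01 -1.42201125e+02]
 [ 0.00000000e+00  0.00000000e+00  0.00000000e+00  1.00000000e+00]]
1398
[532.15777752 -85.30128079 270.11483543] [541.86695284 -70.78068788 273.44646476] [522.27301861 -98.21148953 265.54318895]
```

View pics/w1.png

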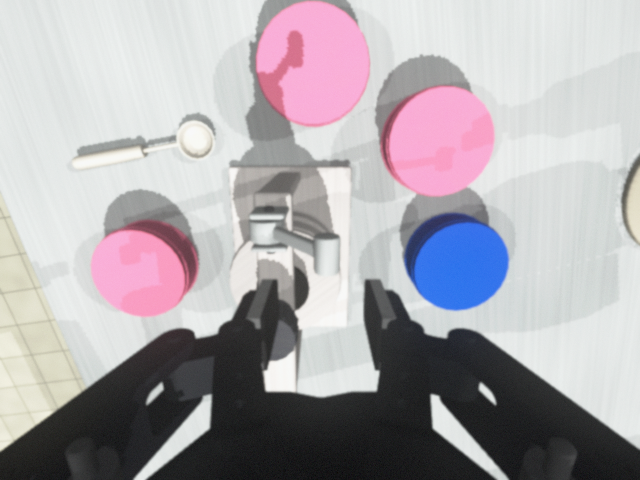

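The wrist view shows the handle barrel at (327,255), between the fingers' line. Its centre comes out at (532,-86,264), so I'll lower the fingers astride it.

Request:
jog_arm --plan '[[40,[0,0,0.3],[0,0,0]],[40,[0,0,0.6],[0,0,0]],[40,[0,0,0.74],[0,0,0]],[40,[0,0,0.74],[0,0,0]]]'

```text
clock: 3.78
position: [533.5, -89.1, 256.9]
ee_rot: [-0.647, 0.763, 0.0, -0.001]
contact_force: [0.2, 0.9, 0.7]
gripper_width: 40.1
grasp_force: 0.0
```

Request:
jog_arm --plan '[[40,[0,-0.06,0],[0,0,0]],[40,[0,-0.14,-0.03],[0,0,0]],[40,[0,-0.22,-0.06],[0,0,0]],[40,[0,-0.3,-0.09],[0,0,0]],[40,[0,-0.38,-0.11],[0,0,0]],[40,[0,-0.46,-0.13],[0,0,0]],[40,[0,-0.52,-0.13],[0,0,0]],[40,[0,-0.55,-0.13],[0,0,0]],[40,[0,-0.55,-0.13],[0,0,0]]]'

```text
clock: 4.9
position: [586.2, -99.1, 272.4]
ee_rot: [-0.646, 0.763, 0.001, -0.002]
contact_force: [-8.1, 0.1, 5.8]
gripper_width: 39.9
grasp_force: 3.8
```

Request:
jog_arm --plan '[[40,[0,0.11,0],[0,0,0]],[40,[0,0.11,-0.4],[0,0,0]],[60,[0,0.11,-0.8],[0,0,0]],[85,[0,0.11,-0.8],[0,0,0]]]'

```text
clock: 5.4
position: [578.9, -96.8, 355.2]
ee_rot: [-0.646, 0.763, -0.003, 0.004]
contact_force: [-0.0, -0.4, -0.5]
gripper_width: 74.5
grasp_force: 0.0
```

Run:
```python
from h import *
s,d,W=wcloud("w2")
S=W.reshape(-1,3);m=(S[:,2]>250)&(S[:,2]<296)&(abs(S[:,0]-575)<60)&(abs(S[:,1]+90)<50);q=S[m]
t=q[q[:,2]>q[:,2].max()-8];print(len(t),t.mean(0),t.max(0),t.min(0))
u=np.array([.986,-.164]);c=(q[:,:2]-[577,-96])@u;print("x offs",[ (lo,round(c[(q[:,2]>lo)&(q[:,2]<=lo+6)].mean(),1)) for lo in range(250,294,6) if ((q[:,2]>lo)&(q[:,2]<=lo+6)).any()])
m=(S[:,2]>224)&(S[:,2]<236)&(np.hypot(S[:,0]-592,S[:,1]+7)<35);print("knob",S[m].mean(0),S[m].max(0),S[m].min(0))
m=(S[:,2]>195)&(S[:,2]<216)&(np.hypot(S[:,0]-577,S[:,1]+96)<30);print("block",S[m].mean(0),cv2.minAreaRect(S[m][:,:2].astype(np.float32)))
print(s["joints"],s["position"])
```

```text
932 [577.53559378 -92.61561782 286.51432769] [587.55221031 -77.80783446 289.65664148] [ 567.77780348 -105.46605237  281.746854  ]
x offs [(268, np.float64(-0.1)), (274, np.float64(-0.2)), (280, np.float64(0.0)), (286, np.float64(-0.0))]
knob [592.88329513  -3.98146025 225.50415196] [614.44792558  18.86537262 227.8037189 ] [571.47530311 -25.77654615 224.00463197]
block [578.63123759 -98.15402141 210.69893898] ((578.375, -93.65419006347656), (36.456626892089844, 29.924381256103516), 81.23226165771484)
[ 1.10801228e-01  2.56483877e-01  1.27182294e-01  1.34457296e-03
 -1.43118568e+00 -2.76637587e-01] [578.93092344 -96.77459438 355.16254235]
```

View pics/w2.png

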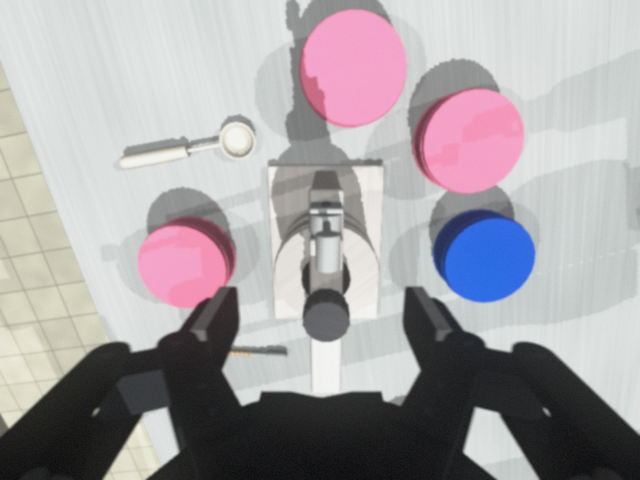

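The lever stands upright, with its handle at (327,250) over the bracket. The knob is at (326,315), which gives a centre of about (592.5,-5.4). Next I move above the knob and turn the tool 90° back.

Request:
jog_arm --plan '[[85,[-0.2,0,0],[0,0,-0.15]],[85,[-0.4,0.01,0],[0,0,-0.3]],[85,[-0.6,0.02,0],[0,0,-0.45]],[85,[-0.8,0.02,0],[0,0,-0.6]],[85,[-0.92,0.02,0],[0,0,-0.75]],[85,[-0.92,0.02,0],[0,0,-0.75]]]'

```text
clock: 6.2
position: [590.2, -4.8, 349.1]
ee_rot: [0.889, -0.458, -0.001, 0.0]
contact_force: [-0.2, 0.3, 0.3]
gripper_width: 85.0
grasp_force: 0.0
```

Request:
jog_arm --plan '[[85,[0,0,0.1],[0,0,-0.15]],[85,[0,0,0.2],[0,0,-0.3]],[85,[0,0,0.3],[0,0,-0.45]],[85,[0,0,0.4],[0,0,-0.6]],[85,[0,0,0.5],[0,0,-0.75]],[85,[0,0,0.5],[0,0,-0.75]],[85,[0,0,0.5],[0,0,-0.75]]]'

```text
clock: 7.08
position: [590.5, -5.9, 300.6]
ee_rot: [0.996, -0.085, 0.0, 0.0]
contact_force: [-0.3, -0.3, -0.6]
gripper_width: 84.7
grasp_force: 0.0
```

Run:
```python
from h import *
s,d,W=wcloud("w3")
S=W.reshape(-1,3)
m=(S[:,2]>222)&(S[:,2]<240)&(np.hypot(S[:,0]-592,S[:,1]+7)<32);print(m.sum(),"knob",S[m].mean(0),S[m].max(0),S[m].min(0))
print(s["joints"],s["position"],s["ee_rot"])
```

```text
3008 knob [594.50256032  -2.66301364 225.45660157] [616.05263276  19.93510794 228.11685336] [571.00372596 -25.10833627 222.03027238]
[ 2.64120975e-01  2.86500206e-01  3.68669019e-02  2.85731645e-04
 -1.32075386e+00  1.13693730e+00] [590.52241291  -5.92562787 300.61314776] [ 9.96403749e-01 -8.47319812e-02  2.39584685e-04  6.01291585e-05]
```

Request:
jog_arm --plan '[[85,[0.02,-0.01,0.2],[0,0,0]],[85,[0.02,-0.01,0.5],[0,0,0]],[85,[0.02,-0.01,0.75],[0,0,0]],[85,[0.02,-0.01,0.9],[0,0,0]],[85,[0.02,-0.01,0.98],[0,0,0]],[85,[0.02,-0.01,0.98],[0,0,0]]]'

```text
clock: 7.88
position: [592.8, -4.9, 202.5]
ee_rot: [0.997, -0.083, 0.0, 0.0]
contact_force: [0.1, -0.3, 0.7]
gripper_width: 85.3
grasp_force: 0.0
```

Request:
jog_arm --plan '[[60,[0,0,0],[0,0,0]],[50,[0,0,0],[0,0,0]],[47,[0,0,0],[0,0,0]],[46,[0,0,0],[0,0,0]],[45,[0,0,0],[0,0,0]],[44,[0,0,0],[0,0,0]],[44,[0,0,0],[0,0,0]]]'

```text
clock: 8.75
position: [593.2, -3.6, 203.2]
ee_rot: [0.997, -0.083, 0.001, -0.001]
contact_force: [-0.8, 7.2, 4.8]
gripper_width: 44.2
grasp_force: 3.0
```

Request:
jog_arm --plan '[[44,[0,-0.02,0],[0,0,0]],[44,[0,-0.02,0],[0,0,0]],[42,[0,-0.02,0],[0,0,0]],[42,[0,-0.02,0],[0,0,0]]]'

```text
clock: 9.25
position: [592.8, -3.2, 202.3]
ee_rot: [0.997, -0.083, -0.0, 0.0]
contact_force: [-0.5, -0.0, 1.2]
gripper_width: 42.9
grasp_force: 39.4
```

Request:
jog_arm --plan '[[35,[0,0,0],[0,0,0]],[35,[0,0,0],[0,0,0.05]],[35,[0,0,0],[0,0,0.1]],[35,[0,0,0],[0,0,0.15]],[35,[0,0,0],[0,0,0.2]],[35,[0,0,0],[0,0,0.25]],[35,[0,0,0],[0,0,0.3]]]'

```text
clock: 10.12
position: [592.6, -3.6, 202.4]
ee_rot: [0.971, -0.238, -0.0, 0.001]
contact_force: [-1.1, -1.2, 2.4]
gripper_width: 42.3
grasp_force: 60.3
```

```bash
cat > r.py <<'E'
from bench import read_state
import numpy as np
np.set_printoptions(precision=3,suppress=True)
s=read_state();
for k in("clock","position","ee_rot","joints","contact_force","wrist_torque","grasp_force","gripper_width"):print(k,s[k])
print("tau6",s["joint_efforts"][5],"heading",2*np.arctan2(s["ee_rot"][1],s["ee_rot"][0]))
E
python3 r.py
```

```text
clock 10.125
position [592.601  -3.569 202.383]
ee_rot [ 0.971 -0.238 -0.     0.001]
joints [ 0.268  0.352 -0.118  0.001 -1.102  0.823]
contact_force [-1.105 -1.201  2.383]
wrist_torque [-0.307  0.233  0.628]
grasp_force 60.34556865692139
gripper_width 42.279373924157696
tau6 -0.3292619436979294 heading -0.47961392391017593
```

```bash
cat > t.py <<'E'
from bench import read_state,get_image
import numpy as np
T=[]
for i in range(5):
    s=read_state();T.append(np.r_[s["wrist_torque"],s["joint_efforts"][5],s["contact_force"]]);get_image("top")
T=np.array(T);np.set_printoptions(precision=3,suppress=True)
print("tz",T[:,2],T[:,2].mean(),"tau6",T[:,3],"F",T[:,4:].mean(0),"head",2*np.arctan2(s["ee_rot"][1],s["ee_rot"][0]),"j6",s["joints"][5],s["clock"])
E
python3 t.py
```

```text
tz [0.628 0.361 0.189 0.24  0.291] 0.3417468841885826 tau6 [-0.329 -0.518 -0.338 -0.238 -0.255] F [-1.025 -1.829  2.652] head -0.4794372683552606 j6 0.8235104144153111 10.325
```

Request:
jog_arm --plan '[[35,[0,0,0],[0,0,0.05]],[35,[0,0,0],[0,0,0.1]]]'

```text
clock: 10.62
position: [592.6, -3.6, 202.4]
ee_rot: [0.958, -0.288, -0.0, 0.001]
contact_force: [-1.2, -2.0, 2.6]
gripper_width: 42.4
grasp_force: 60.4
```

```bash
python3 t.py
```

```text
tz [0.578 0.329 0.281 0.199 0.218] 0.3211173520601707 tau6 [-0.331 -0.507 -0.326 -0.223 -0.232] F [-1.279 -3.452  2.632] head -0.5843879617864457 j6 0.7187216597200674 10.825
```

Request:
jog_arm --plan '[[35,[0,0,0],[0,0,0.05]],[35,[0,0,0],[0,0,0.1]]]'

```text
clock: 11.12
position: [592.5, -3.7, 202.4]
ee_rot: [0.941, -0.338, -0.0, 0.001]
contact_force: [-1.8, -4.7, 2.9]
gripper_width: 42.4
grasp_force: 60.5
```

```bash
python3 t.py
```

```text
tz [0.633 0.439 0.198 0.162 0.219] 0.33026095859053556 tau6 [-0.333 -0.526 -0.335 -0.239 -0.233] F [-1.658 -4.587  3.252] head -0.6893919550769291 j6 0.6137271289961865 11.325
```

Create t.py:
```python
from bench import read_state,get_image
import numpy as np
np.set_printoptions(precision=3,suppress=True)
s=read_state();a=s["joint_efforts"][5],s["wrist_torque"][2];F=s["contact_force"];get_image("top");s=read_state()
print("tau6 %.3f tz %.3f | tau6 %.3f tz %.3f j6 %.3f"%(*a,s["joint_efforts"][5],s["wrist_torque"][2],s["joints"][5]),F,s["position"],s["clock"])
```

```text
(no output)
```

Request:
jog_arm --plan '[[35,[0.004,0.005,0],[0,0,0.05]],[35,[0.004,0.005,0],[0,0,0.1]]]'

```text
clock: 11.62
position: [592.4, -3.8, 202.4]
ee_rot: [0.922, -0.387, -0.0, 0.001]
contact_force: [-2.5, -3.5, 3.5]
gripper_width: 42.4
grasp_force: 60.5
```

```bash
python3 t.py
```

```text
tau6 -0.331 tz 0.652 | tau6 -0.507 tz 0.380 j6 0.508 [-2.475 -3.503  3.457] [592.406  -3.833 202.357] 11.675
```

Request:
jog_arm --plan '[[35,[0,0,0],[0,0,0.05]],[35,[0,0,0],[0,0,0.1]]]'

```text
clock: 11.92
position: [592.3, -3.9, 202.4]
ee_rot: [0.901, -0.434, -0.0, 0.001]
contact_force: [-2.4, -4.2, 2.3]
gripper_width: 42.7
grasp_force: 60.6
```

```bash
python3 t.py
```

```text
tau6 -0.332 tz 0.558 | tau6 -0.511 tz 0.371 j6 0.404 [-2.426 -4.162  2.269] [592.309  -3.913 202.349] 11.975
```

Request:
jog_arm --plan '[[35,[0,0,0],[0,0,0.05]],[35,[0,0,0],[0,0,0.1]]]'

```text
clock: 12.22
position: [592.2, -4.0, 202.3]
ee_rot: [0.877, -0.481, -0.001, 0.001]
contact_force: [-3.6, -4.1, 3.7]
gripper_width: 42.6
grasp_force: 60.6
```

```bash
python3 t.py
```

```text
tau6 -0.333 tz 0.641 | tau6 -0.515 tz 0.382 j6 0.299 [-3.599 -4.075  3.654] [592.237  -3.939 202.387] 12.275
```

Request:
jog_arm --plan '[[35,[0,0,0],[0,0,0.05]],[35,[0,0,0],[0,0,0.1]]]'

```text
clock: 12.52
position: [592.1, -4.0, 202.4]
ee_rot: [0.851, -0.526, -0.001, 0.001]
contact_force: [-2.4, -4.1, 4.1]
gripper_width: 42.2
grasp_force: 60.6
```

```bash
python3 t.py
```

```text
tau6 -0.333 tz 0.609 | tau6 -0.527 tz 0.365 j6 0.195 [-2.388 -4.093  4.082] [592.104  -4.025 202.336] 12.575
```

Request:
jog_arm --plan '[[35,[0.003,0.005,0],[0,0,0.05]],[35,[0.003,0.005,0],[0,0,0.1]]]'

```text
clock: 12.82
position: [592.0, -4.1, 202.4]
ee_rot: [0.822, -0.57, -0.0, 0.0]
contact_force: [-3.2, -3.0, 4.4]
gripper_width: 42.3
grasp_force: 60.6
```

```bash
python3 t.py
```

```text
tau6 -0.332 tz 0.597 | tau6 -0.516 tz 0.341 j6 0.091 [-3.233 -2.965  4.377] [591.973  -4.099 202.356] 12.875
```

Request:
jog_arm --plan '[[35,[0,0,0],[0,0,0.05]],[35,[0,0,0],[0,0,0.1]]]'

```text
clock: 13.12
position: [591.9, -4.2, 202.4]
ee_rot: [0.791, -0.612, -0.001, 0.001]
contact_force: [-4.1, -2.6, 4.1]
gripper_width: 42.1
grasp_force: 60.7
```

```bash
python3 t.py
```

```text
tau6 -0.356 tz 0.602 | tau6 -0.538 tz 0.418 j6 -0.014 [-4.055 -2.626  4.056] [591.857  -4.153 202.354] 13.175
```

Request:
jog_arm --plan '[[35,[0,0,0],[0,0,0.05]],[35,[0,0,0],[0,0,0.1]]]'

```text
clock: 13.42
position: [591.7, -4.2, 202.4]
ee_rot: [0.758, -0.652, -0.001, 0.001]
contact_force: [-4.5, -2.8, 5.0]
gripper_width: 42.4
grasp_force: 60.7
```

```bash
python3 t.py
```

```text
tau6 -0.379 tz 0.678 | tau6 -0.570 tz 0.405 j6 -0.118 [-4.537 -2.762  4.99 ] [591.732  -4.152 202.375] 13.475
```

Request:
jog_arm --plan '[[35,[0,0,0],[0,0,0.05]],[35,[0,0,0],[0,0,0.1]]]'

```text
clock: 13.72
position: [591.6, -4.2, 202.4]
ee_rot: [0.723, -0.691, -0.001, 0.001]
contact_force: [-5.1, -2.3, 4.9]
gripper_width: 42.3
grasp_force: 60.7
```

```bash
python3 t.py
python3 - <<'E'
from bench import get_image
import cv2
im=get_image("scene")["img"][:,:,::-1];cv2.imwrite("pics/s2.png",cv2.resize(im[205:325,265:385],None,fx=5,fy=5,interpolation=cv2.INTER_CUBIC))
E
```

```text
tau6 -0.401 tz 0.695 | tau6 -0.592 tz 0.427 j6 -0.223 [-5.132 -2.319  4.868] [591.617  -4.173 202.417] 13.775
```

View pics/s2.png

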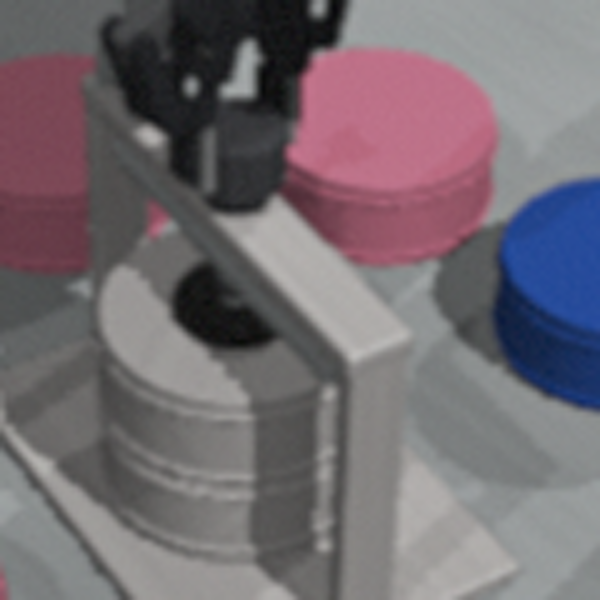

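The image shows the pad (black disc at about (235,305)) down on the lid. The joint-6 torque was flat at 0.332, then rose 0.023 per step from j6 ≈ 0.09. Contact was therefore there and I'm about 1.5 mm beyond it, so I'll turn back about 0.16 rad to sit near 0.7 mm.

Request:
jog_arm --plan '[[35,[0,0,0],[0,0,-0.05]],[35,[0,0,0],[0,0,-0.1]],[35,[0,0,0],[0,0,-0.16]],[35,[0,0,0],[0,0,-0.16]],[35,[0,0,0],[0,0,-0.16]]]'

```text
clock: 14.45
position: [591.8, -4.1, 202.4]
ee_rot: [0.778, -0.629, -0.001, 0.0]
contact_force: [-4.6, -2.7, 5.4]
gripper_width: 42.6
grasp_force: 60.8
```

```bash
python3 t.py
```

```text
tau6 0.129 tz -0.186 | tau6 0.131 tz -0.168 j6 -0.055 [-4.601 -2.729  5.36 ] [591.812  -4.159 202.379] 14.5
```

Request:
jog_arm --plan '[[55,[0,0,0],[0,0,0]],[80,[0,0,0],[0,0,0]],[85,[0,0,0],[0,0,0]],[85,[0,0,0],[0,0,0]],[85,[0,0,0],[0,0,0]],[85,[0,0,-0.4],[0,0,0]],[85,[0,0,-0.8],[0,0,0]],[85,[0,0,-1],[0,0,0]],[85,[0,0,-1],[0,0,0]]]'

```text
clock: 15.62
position: [593.3, -3.9, 304.1]
ee_rot: [0.778, -0.629, 0.001, -0.002]
contact_force: [0.2, 0.1, -0.3]
gripper_width: 85.1
grasp_force: 0.0
```

```bash
python3 r.py
```

```text
clock 15.625
position [593.321  -3.937 304.128]
ee_rot [ 0.778 -0.629  0.001 -0.002]
joints [ 0.266  0.288  0.048  0.    -1.326 -0.055]
contact_force [ 0.189  0.058 -0.308]
wrist_torque [ 0.055  0.012 -0.016]
grasp_force 0.0
gripper_width 85.08196047650387
tau6 0.00020469708488235483 heading -1.3598677296333643
```

Request:
jog_arm --plan '[[85,[0,0,-0.2],[0,0,0]],[60,[0.3,0.1,-0.3],[0,0,0.12]],[40,[0.6,0.22,-0.3],[0,0,0.25]],[40,[0.85,0.32,-0.3],[0,0,0.358]],[40,[0.85,0.32,-0.3],[0,0,0.358]],[40,[0.85,0.32,-0.3],[0,0,0.358]]]'

```text
clock: 16.38
position: [578.9, -93.6, 331.1]
ee_rot: [-0.647, 0.762, 0.001, -0.001]
contact_force: [-0.1, 0.4, -0.0]
gripper_width: 40.0
grasp_force: 0.0
```

Run:
```python
from h import *
s,d,W=wcloud("w4")
S=W.reshape(-1,3);m=(S[:,2]>250)&(S[:,2]<296)&(abs(S[:,0]-575)<60)&(abs(S[:,1]+90)<50);q=S[m]
t=q[q[:,2]>q[:,2].max()-8];print(len(t),t.mean(0),t.max(0),t.min(0));print(s["position"],s["joints"])
t=cloud("pics/top0.npz")
```

```text
1151 [577.59896942 -92.69305806 286.60667192] [587.81732933 -78.19326267 290.03797435] [ 567.6277161  -105.8026029   282.07127259]
[578.86185151 -93.57557108 331.1436562 ] [ 1.15494308e-01  2.68592799e-01  8.66355136e-02 -4.81763635e-04
 -1.39055571e+00 -2.78587491e-01]
```

Request:
jog_arm --plan '[[40,[0,0,0.3],[0,0,0]],[40,[0,0,0.5],[0,0,0]],[40,[0,0,0.55],[0,0,0]],[40,[0,-0.1,0.55],[0,0,0]],[40,[0,-0.18,0.55],[0,0,0]],[40,[0,-0.26,0.57],[0,0,0]],[40,[0,-0.34,0.59],[0,0,0]],[40,[0,-0.42,0.62],[0,0,0]],[40,[0,-0.5,0.66],[0,0,0]],[40,[0,-0.5,0.66],[0,0,0]]]'

```text
clock: 17.68
position: [629.0, -102.0, 269.6]
ee_rot: [-0.647, 0.762, -0.001, 0.0]
contact_force: [-4.0, 1.8, 6.7]
gripper_width: 40.1
grasp_force: 3.4
```

Request:
jog_arm --plan '[[40,[0,0.05,-0.1],[0,0,0]],[40,[0,0.05,-0.4],[0,0,0]],[20,[0,0.05,-0.6],[0,0,0]],[5,[0,0.05,-0.6],[0,0,0]],[0,[0,0.05,-0.6],[0,0,0]],[0,[0,0.05,-0.6],[0,0,0]],[0,[0,0.05,-0.6],[0,0,0]]]'

```text
clock: 18.55
position: [623.3, -101.2, 325.4]
ee_rot: [-0.647, 0.763, 0.0, -0.001]
contact_force: [0.5, -0.4, -0.1]
gripper_width: 0.3
grasp_force: 0.0
```

```bash
cat > l.py <<'E'
from h import *
import sys
s,d,W=wcloud(sys.argv[1])
S=W.reshape(-1,3);u=np.array([.986,-.164]);v=np.array([.164,.986]);c=(S[:,:2]-[577.3,-92.7])@u;e=(S[:,:2]-[577.3,-92.7])@v
m=(S[:,2]>232)&(S[:,2]<300)&(c>-30)&(c<100)&(abs(e)<20)
for lo in range(-30,100,6):
    k=m&(c>lo)&(c<=lo+6)
    if k.sum()>5: print(lo+3,k.sum(),np.percentile(S[k][:,2],[5,50,95]).round(1))
print(s["position"],s["contact_force"],"tcp c",(s["position"][:2]-[577.3,-92.7])@u)
E
python3 l.py w5
```

```text
15 49 [232.3 234.  236.8]
21 116 [234.8 240.6 245.4]
27 141 [242.2 249.6 254.6]
33 203 [254.9 271.2 273.7]
39 435 [266.3 275.2 276.6]
45 427 [266.  275.1 276.7]
51 160 [268.3 271.4 273.9]
[ 623.28843667 -101.24524981  325.43194026] [ 0.49145835 -0.44070824 -0.14740886] tcp c 46.74601952850249
```

Request:
jog_arm --plan '[[0,[0,0.07,0.25],[0,0,0]],[0,[0,0.07,0.46],[0,0,0]],[0,[0,0.04,0.51],[0,0,0]],[0,[0,0,0.55],[0,0,0]],[0,[0,-0.05,0.6],[0,0,0]],[0,[0,-0.1,0.66],[0,0,0]],[0,[0,-0.145,0.72],[0,0,0]],[0,[0,-0.18,0.78],[0,0,0]],[0,[0,-0.18,0.8],[0,0,0]],[0,[0,-0.18,0.81],[0,0,0]]]'

```text
clock: 19.85
position: [644.2, -104.9, 251.5]
ee_rot: [-0.647, 0.762, -0.005, 0.003]
contact_force: [-0.9, 0.7, 14.2]
gripper_width: -0.1
grasp_force: 7.3
```

Request:
jog_arm --plan '[[0,[0,0,0.02],[0,0,0]],[0,[0,0,0.04],[0,0,0]],[0,[0,0,0.04],[0,0,0]]]'

```text
clock: 20.23
position: [646.0, -105.2, 248.8]
ee_rot: [-0.647, 0.762, -0.007, 0.005]
contact_force: [2.5, 0.3, 16.2]
gripper_width: -0.1
grasp_force: 7.5
```

Request:
jog_arm --plan '[[0,[0,0,0.02],[0,0,0]],[0,[0,0,0.04],[0,0,0]],[0,[0,0,0.04],[0,0,0]]]'

```text
clock: 20.6
position: [646.7, -105.4, 247.7]
ee_rot: [-0.648, 0.762, -0.008, 0.006]
contact_force: [0.5, 1.6, 22.5]
gripper_width: 0.0
grasp_force: 11.0
```

Request:
jog_arm --plan '[[0,[0,0,0.03],[0,0,0]],[0,[0,0,0.05],[0,0,0]],[0,[0,0,0.05],[0,0,0]]]'

```text
clock: 20.98
position: [646.9, -105.5, 247.4]
ee_rot: [-0.648, 0.761, -0.01, 0.007]
contact_force: [-5.0, 3.9, 34.8]
gripper_width: -0.2
grasp_force: 17.6
```

The tip has stopped at z 247.5 while the force climbs, so the lever is at its stop. I'll lift off and check.

Request:
jog_arm --plan '[[0,[0,0,-0.3],[0,0,0]],[0,[0,0,-0.7],[0,0,0]],[0,[0,0,-1],[0,0,0]],[0,[0,0,-1],[0,0,0]],[0,[0,0,-1],[0,0,0]]]'

```text
clock: 21.6
position: [640.9, -104.0, 331.3]
ee_rot: [-0.647, 0.763, 0.001, -0.0]
contact_force: [0.5, 0.0, -0.8]
gripper_width: -0.1
grasp_force: 0.0
```

```bash
python3 l.py w6
python3 - <<'E'
from bench import get_image
import cv2
im=get_image("scene")["img"][:,:,::-1];cv2.imwrite("pics/s3.png",cv2.resize(im[175:345,220:400],None,fx=3.3,fy=3.3,interpolation=cv2.INTER_CUBIC))
E
```

```text
45 11 [232.1 232.4 232.7]
51 101 [232.2 233.9 235.5]
57 145 [234.  237.1 242.5]
63 303 [238.8 245.7 247.5]
69 314 [238.1 246.9 248. ]
75 232 [239.5 244.6 246.6]
[ 640.89114278 -103.9925636   331.272808  ] [ 0.47879365  0.04159244 -0.78817761] tcp c 64.55284721562847
```

View pics/s3.png

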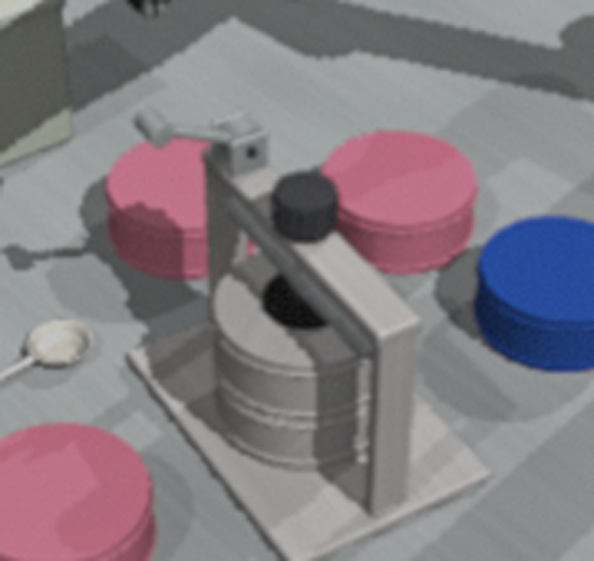

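The lever lies over at its stop: the handle is at (155,128) in the picture, with its centre measured at about 67 mm out and 239 mm up, which is 1.1 rad of lean. The knob has sunk, the tins are centred and the robot is clear.

```bash
python3 -c "
from bench import job_done
print(job_done())"
```

```text
the job is handed in; nothing more can be done
None
```

The job is handed in, with no verdict returned: the lever is over at its stop, the pad was set about 0.7 mm past first touch (estimated from the knob torque) before closing, the tins look upright and centred, and the cup, canister, spoon and straw were not touched; the clamp force itself could not be read.

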